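# Sign out the red screwdriver with its tool tag and hold it level

## Task

Sign out the red-handled screwdriver: hang the brass tool tag by its hole on the upright post of the stand that holds the red screwdriver, so that it lies right down on the foot plate, and let go of it. Then draw the red screwdriver out of its sleeve, turn it level and finish while still holding it there in the gripper, steady, at least 20 cm above the bench, with nothing else touching it. Leave the tag on its post, the blue screwdriver in its own stand, and the bottle, the carton and the tape roll where they are.

Things in the scene. Friction and masses are not known exactly. Their poses are not given: they have to be found in the camera images.
- tag_hole (a point): Brass tool tag, a flat plate 72 x 28 x 6 mm lying on the bench: this point is the centre of its round hole (14 mm, through), half-way through the plate (3 mm above its underside). x runs along the tag from the gripping end to the hole end (the plate goes on 14 mm past the hole centre), z up.
- tag_grip (a point): Centre of the red thumb rib on the tag, the place to grip: an upright bar 30 mm long (along the tag's x), 12 mm wide (across, along y), its top 27 mm above the tag's underside; this point is 16 mm above the underside, 38 mm from the hole centre along -x. Same axes as tag_hole. The tag weighs about 60 g.
- stand_red: Fixed grey stand holding the red screwdriver; left or right, it varies. Origin on the bench; x away from the robot at yaw 0, y left, z up. Dark foot plate 8 mm thick: x -51..55, y -14..58 mm under the sleeve, and a tongue x -25..25, y -102..-10 round the post. Square sleeve (29 mm outside, 21 inside), axis at y 25, leans 40 degrees from vertical towards -x.
- stand_red_post (a point): Tip of the upright steel post of the red screwdriver's stand: 8 mm thick, rounded tip, 48 mm above the bench, 40 mm above the foot plate; at x 0, y -38 mm of the stand, 63 mm to the side of the sleeve.
- stand_red_mouth (a point): Centre of the open upper end of the red screwdriver's sleeve, about 100 mm above the bench.
- red_driver_handle (a point): Red screwdriver (162 mm, about 45 g): point on the handle's axis 22 mm from the butt end, to grip. Handle 18 mm thick, 85 mm long: 30 mm in the sleeve, 55 free. y runs from the blade to the butt end (up, leaning as the sleeve does towards the stand's -x); x, z lie across. It comes free when drawn 110 mm along +y (play 1.5 mm a side).
- red_driver_tip (a point): Tip of the red screwdriver's blade (5 mm thick, 75 mm long), 138 mm from red_driver_handle along its -y; at the start close above the foot plate.
- stand_blue: The other stand, of the same shape and frame, holding the blue screwdriver; its post stays empty. Fixed.
- blue_driver_handle (a point): Blue screwdriver (132 mm long, handle 18 mm thick), standing in the other stand the same way: point on its handle's axis, 22 mm from the butt end. Must stay in its stand.
- spray_bottle: Bystander: white bottle with a red cap, 40 mm thick, 116 mm tall, origin at its foot.
- carton: Bystander: small brown carton 50 x 70 x 45 mm, origin at its underside.
- tape: Bystander: roll of yellowish tape lying flat, 72 mm across, 19 mm high, origin at its underside.
- red_driver: The whole red screwdriver, at a point on the side of its blade end of the handle (6 mm up the handle from the blade); use red_driver_handle to grip. Same axes.
- tag: The whole tag, at the middle of its underside. Same axes as tag_hole.
There are look-alikes about, which are no part of the job. Leave any pink look-alike of the tag alone.

How it is judged:
By the outcome, as a careful person would: the job done as asked, in the order asked, and still so for the second after the job is handed in, while the arm keeps its last pose, push and grip.
It also fails if it takes over 54 s, if anything falls off the work surface, if the arm or the gripper's body presses on something with over 40 N, if the wrist force passes 120 N, or if a joint passes its speed limit or range.

## Robot

A 6-joint arm with a two-finger parallel gripper is mounted at the origin on a cart in front of the work surface, level with it; the furniture and walls round the work are solid. World frame = base frame: x ahead of the robot, y to its left, z up, the work surface at z = 0. Lengths are in mm, angles in rad, forces in N, time in s.
With the tool pointing down it reaches from about 350 to 975 mm from the base axis. Payload 7.1 kg.
Tool frame: the origin (TCP) lies at the very end of the fingers, on their centre line; the grasp point (between the pads) lies 19 mm behind it; z points along the fingers, y is the line along which they close (so a half turn about z gives the same grasp; the last joint's range is limited). The gripper opens to 88 mm and grips with 3 to 60 N. Pads are 20 mm wide; open, the fingers measure 115 mm over their backs; the gripper's body (75 mm by 178 mm) begins 61 mm behind the grasp point.
Start: joints at [1.276, 0.423, 1.63, -0, 1.089, -0.019], TCP at [170.166, 601.372, 222.675] pointing down, gripper open.
Joint ranges: [-3, 3], [-0.9, 2.11], [0.09, 2.58], [-1.31, 4.45], [0.11, 2.69], [-2.54, 2.54]. Speed limits (rad/s): [2.39, 2.39, 3.01, 3.14, 3.14, 3.14].

## Interface

Orientations are given as a rotation vector (axis times angle).
In Python, from workcell import * gives the robot as it stands.
- The arm moves only by the tool step_arm, never from a script. Its argument "deltas" is a list of rows, each a list of 3 entries, a list of its own where there are three numbers: the shift along the tool's x, y, z in units of 300 mm (1.0 is 300 mm), then the turn, a rotation vector about the tool's x, y, z in units of 1.5 rad (1.0 is 1.5 rad), then the gripper command: -1 is shut, 1 is fully open, values between are in proportion. In form: [[[dx, dy, dz], [rx, ry, rz], gripper], ...]. A call has 1 to 20 rows; each row is the pose to reach, as a shift and turn from the pose commanded when the call began, along the tool's axes at that moment; what a row does not reach only later rows make up. A row lasts 1/12 s, in which the tool goes at most 41.7 mm and 7.16 degrees, less where a joint would pass 70% of its speed; a pose out of reach is approached as far as the arm can. A call with a number of a shift or a turn outside -1 to 1 is refused whole. A call with a gripper value outside its range is refused whole. The fingers move at their own pace and stop on an object; the grip force is fixed at half the most. Time passes only in rows, so rows that repeat a pose let the fingers close. It gives the time, the measured TCP pose, the force, the opening and the grip force at its end, in the units of the state.
- get_obs(): the state, without advancing time (a new reading comes with each control period).
- get_image(name): name is "side" or "top" or "wrist"; returns a dict with "pixels" (420x560x3 uint8, red, green, blue), "fx", "fy", "cx", "cy" (pixels), "T" (4x4, takes a point from camera to world coordinates). Camera axes: x right, y down, z forward; pixel columns grow to the right and rows downward; lengths in mm; the calibration is good to about 2 mm. The wrist camera is an equidistant fisheye: a pixel r from the principal point sees the ray r / f radians off the axis. A picture is of the moment at which its call begins. There is no depth.
- close_job(): hands the job in; it is judged then, once.
The state is a dict: "t": time; "qpos": joint angles; "qvel": joint speeds; "joint_torque": joint torques, N m; "ee_pos": TCP position; "orientation": TCP orientation; "ft_force": force on the tool from outside, world axes, zero at the start; "moment": the same for the moment, N m; "width": finger opening in mm; "grasp_force": force on a finger pad.
Only numpy, scipy, OpenCV 4.12 (cv2) and the standard library are available. Lean on these libraries where they do the work, as an engineer would, in place of code of your own. Each camera call takes 0.05 s, during which the arm holds its last target. There are 200 camera calls.

## Working session

There is one attempt and no reset: what is moved stays moved. The work goes in short steps, Python scripts to look and compute and a tool call to move; the robot and the scene stay as the last step left them, time stands still between calls to the robot, and variables do not carry over. Pictures are saved under pics/ and viewed, at most 11 in all, crops included, and the job is handed in when it is done.

Besides the shell and the picture viewer there is one more tool, called after "Request:" as name(argument=value, ...), one argument or row to a line, values as JSON. step_arm: Moves the arm, as the interface text tells. Its arguments: {"type":"object","properties":{"deltas":{"type":"array","items":{"type":"array"}}},"required":["deltas"]}

```bash
mkdir -p pics; cat > h.py <<'E'
from workcell import *
import numpy as np, cv2
from scipy.spatial.transform import Rotation as R
def ray(im,u,v):
    T=np.array(im["T"]);return T[:3,3],T[:3,:3]@np.array([(u-im["cx"])/im["fx"],(v-im["cy"])/im["fy"],1.])
def onz(im,u,v,z):
    o,d=ray(im,u,v);return o+d*(z-o[2])/d[2]
def proj(im,p):
    T=np.array(im["T"]);c=T[:3,:3].T@(np.array(p)-T[:3,3]);return np.array([im["fx"]*c[0]/c[2]+im["cx"],im["fy"]*c[1]/c[2]+im["cy"]])
def tri(rs):
    A=0;b=0
    for o,d in rs:
        d=d/np.linalg.norm(d);P=np.eye(3)-np.outer(d,d);A=A+P;b=b+P@o
    return np.linalg.solve(A,b)
def rel(target,Rt=None):
    s=get_obs();R0=R.from_rotvec(s["orientation"])
    d=R0.inv().apply(np.array(target)-s["ee_pos"])/300
    r=(R0.inv()*Rt).as_rotvec()/1.5 if Rt is not None else np.zeros(3)
    return np.round(d,4),np.round(r,4)
E
python3 - <<'E'
from h import *
import pickle
s=get_obs();print(s["t"],s["ee_pos"],s["orientation"],s["width"])
D={n:get_image(n) for n in("top","side","wrist")}
pickle.dump(D,open("d.pkl","wb"))
for n in("top","side"):
    print(n,np.round(D[n]["T"],3).tolist(),D[n]["fx"],D[n]["cx"],D[n]["cy"])
    cv2.imwrite(f"pics/{n}0.png",cv2.resize(D[n]["pixels"][:,:,::-1],(800,600)))
E
```

```text
0.0 [169.99830004 600.86590371 221.90043384] [-4.31828251e-01 -3.11149568e+00  2.32814790e-03] 87.56687745752944
top [[0.029, -0.997, 0.074, 446.257], [-0.999, -0.03, -0.023, 100.362], [0.025, -0.074, -0.997, 1206.481], [0.0, 0.0, 0.0, 1.0]] 406.3427451529794 282.66177038915436 209.5798290860291
side [[-0.998, -0.014, 0.058, 458.584], [-0.058, 0.464, -0.884, 1277.663], [-0.014, -0.886, -0.464, 698.19], [0.0, 0.0, 0.0, 1.0]] 499.4741706796666 271.3763596786482 209.3873288142522
```

View pics/top0.png

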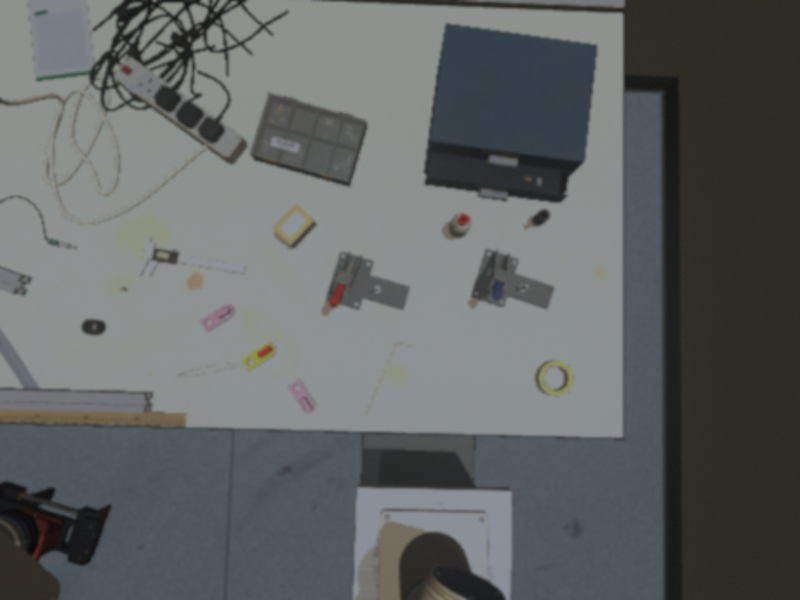

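View pics/side0.png

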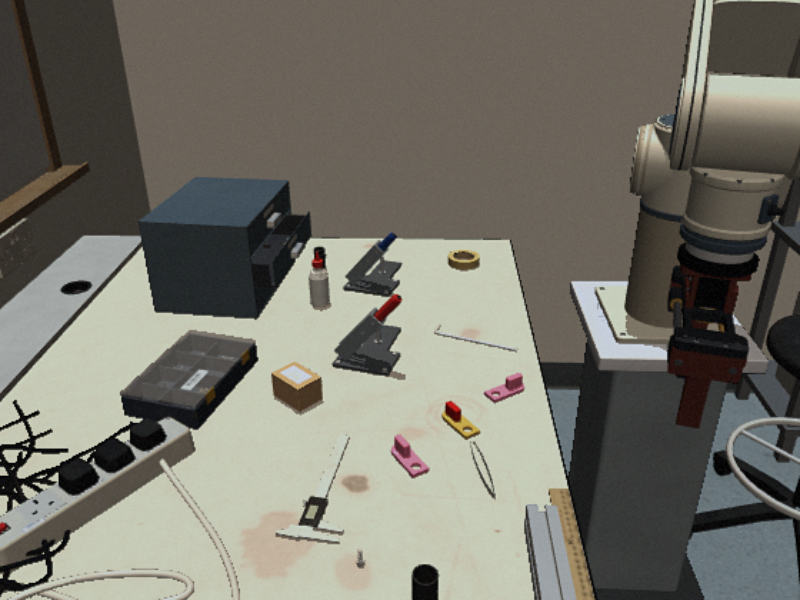

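The top view (800x600) shows a yellow tag with a red rib at (260,356) and pink look-alikes at (218,318) and (303,396). The red driver's stand is at (365,283), its post near (377,290), and the blue stand is at (512,278). The yellow (brass) tag with the red thumb rib fits the description. I'll confirm with a crop and measure.

```bash
python3 - <<'E'
from h import *
import pickle
D=pickle.load(open("d.pkl","rb"))
t=D["top"];s=D["side"]
a=t["pixels"][165:285,135:295,::-1];b=s["pixels"][195:315,220:380,::-1]
cv2.imwrite("pics/crop1.png",np.vstack([cv2.resize(x,(800,600),interpolation=cv2.INTER_CUBIC)[::2] if 0 else cv2.resize(x,(400,300),interpolation=cv2.INTER_CUBIC) for x in(a,b)]))
for n,box in(("top",(165,285,135,310)),("side",(180,330,220,360))):
    im=D[n];hsv=cv2.cvtColor(im["pixels"],cv2.COLOR_RGB2HSV).astype(int);H,S,V=hsv[...,0],hsv[...,1],hsv[...,2]
    for nm,m in(("red",((H<6)|(H>174))&(S>170)&(V>70)),("yel",(H>18)&(H<34)&(S>130)&(V>90))):
        m=m.astype(np.uint8);k,l,st,c=cv2.connectedComponentsWithStats(m)
        for i in range(1,k):
            if st[i,4]>15:
                pts=np.argwhere(l==i)[:,::-1];r=cv2.minAreaRect(pts.astype(np.float32))
                print(n,nm,st[i,4],np.round(c[i],1),r)
                if box[2]<c[i][0]<box[3] and box[0]<c[i][1]<box[1]: print("   z3",onz(im,*c[i],3).round(1),"z6",onz(im,*c[i],6).round(1),"z27",onz(im,*c[i],27).round(1))
E
```

```text
top yel 47 [182.6 249.2] ((183.7307586669922, 247.34613037109375), (6.37905216217041, 15.254255294799805), 56.30992889404297)
   z3 [410.4 363.    3. ] z6 [410.5 362.4   6. ] z27 [411.1 357.8  27. ]
side red 45 [221.9 182.7] ((222.0, 182.0), (10.0, 6.0), 90.0)
   z3 [ 722.7 -234.9    3. ] z6 [ 721.5 -228.4    6. ] z27 [ 713.5 -182.7   27. ]
side red 112 [270.8 214.5] ((270.74237060546875, 214.3566131591797), (5.541719913482666, 21.91498374938965), 49.08561706542969)
   z3 [545.4 -15.2   3. ] z6 [545.   -9.6   6. ] z27 [542.4  29.4  27. ]
side red 50 [317.5 285.9] ((317.9870300292969, 286.5491943359375), (13.892441749572754, 5.758525371551514), 59.74356460571289)
   z3 [416.5 330.7   3. ] z6 [416.7 334.8   6. ] z27 [417.9 363.4  27. ]
side red 16 [  1.2 368.5] ((1.5, 369.0), (6.0, 3.0), 90.0)
side yel 148 [322.9 297.4] ((321.79412841796875, 295.82354736328125), (26.790912628173828, 9.761871337890625), 40.601295471191406)
   z3 [405.4 373.3   3. ] z6 [405.7 377.2   6. ] z27 [407.3 404.5  27. ]
```

View pics/crop1.png

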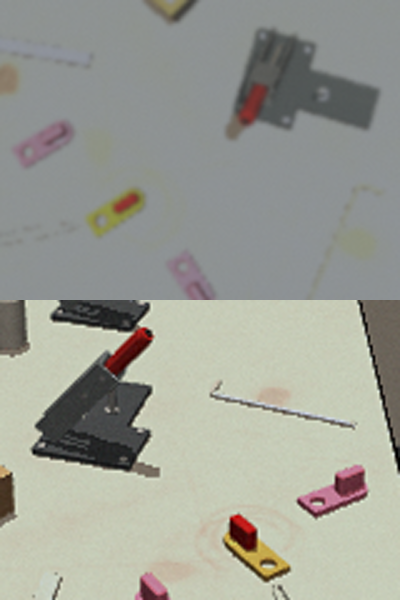

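The crop confirms it: the brass tag with the red rib is at top crop (126,203), its hole at (101,221). In the side view the rib is at crop (243,530) and the hole at (269,565). The red stand's post is at top crop (322,95) and side crop (113,405).

```bash
python3 - <<'E'
from h import *
import pickle
D=pickle.load(open("d.pkl","rb"));t=D["top"];s=D["side"]
f=lambda x,y:(135+x*.4,165+y*.4); g=lambda x,y:(220+x*.4,195+(y-300)*.4)
print("hole",onz(t,*f(101,221),6).round(1),onz(s,*g(269,565),6).round(1))
print("rib",onz(t,*f(126,203),27).round(1),onz(s,*g(242,521),27).round(1))
print("butt",tri([ray(t,*f(249,117)),ray(s,*g(148,334))]).round(1), "tip",)
print("post",onz(t,*f(322,95),30).round(1),onz(s,*g(113,405),25).round(1))
# plate corners of tongue in top (z=8)
for p in((316,73),(382,90),(371,129),(306,112)):print("tongue",onz(t,*f(*p),8).round(1))
o=get_obs();print(R.from_rotvec(o["orientation"]).as_matrix().round(3).tolist(),o["qpos"])
E
```

```text
hole [397.8 382.8   6. ] [395.7 389.6   6. ]
rib [420.  350.3  27. ] [419.2 354.   27. ]
butt [513.1 202.4 136.8] tip
post [551.3 129.1  30. ] [549.9 151.2  25. ]
tongue [579.3 137.6   8. ]
tongue [561.5  58.8   8. ]
tongue [514.8  70.5   8. ]
tongue [532.6 147.9   8. ]
[[-0.962, 0.272, -0.0], [0.272, 0.962, -0.001], [0.0, -0.001, -1.0]] [ 1.27600706e+00  4.23694886e-01  1.63047861e+00  3.24345696e-05
  1.08863440e+00 -1.89892729e-02]
```

```bash
cat >> h.py <<'E'
def down(xang,tilt=0):
    a=np.radians(xang);x=np.array([np.cos(a),np.sin(a),0]);z=np.array([0,0,-1.]);y=np.cross(z,x)
    return R.from_matrix(np.c_[x,y,z])
E
python3 -c "
from h import *
print(rel([420,351,130],down(124)))"
```

```text
(array([-1.0287, -0.5745,  0.3076]), array([-8.000e-04,  3.000e-04,  4.677e-01]))
```

Request:
step_arm(
  deltas=[
    [[-1.0,-0.57,0.3],[0,0,0.468],1],
    [[-1.0,-0.57,0.3],[0,0,0.468],1],
    [[-1.0,-0.57,0.3],[0,0,0.468],1],
    [[-1.0,-0.57,0.3],[0,0,0.468],1],
    [[-1.0,-0.57,0.3],[0,0,0.468],1],
    [[-1.0,-0.57,0.3],[0,0,0.468],1],
    [[-1.0,-0.57,0.3],[0,0,0.468],1],
    [[-1.0,-0.57,0.3],[0,0,0.468],1],
    [[-1.0,-0.57,0.3],[0,0,0.468],1],
    [[-1.0,-0.57,0.3],[0,0,0.468],1],
    [[-1.0,-0.57,0.3],[0,0,0.468],1],
    [[-1.0,-0.57,0.3],[0,0,0.468],1],
  ],
)

```text
t: 1.15
ee_pos: [412.0, 355.5, 132.8]
orientation: [-1.476, -2.773, -0.0]
ft_force: [0.5, 0.4, -0.4]
width: 87.4
grasp_force: 0.0
```

```bash
cat >> h.py <<'E'
def wray(im,u,v):
    x,y=u-im["cx"],v-im["cy"];r=np.hypot(x,y)+1e-9;th=r/im["fx"];T=np.array(im["T"])
    return T[:3,3],T[:3,:3]@np.array([np.sin(th)*x/r,np.sin(th)*y/r,np.cos(th)])
def wonz(im,u,v,z):
    o,d=wray(im,u,v);return o+d*(z-o[2])/d[2]
E
python3 - <<'E'
from h import *
import pickle
s=get_obs();print(s["t"],s["ee_pos"],s["qpos"])
w=get_image("wrist");pickle.dump(w,open("w.pkl","wb"));print(w["fx"],w["cx"],w["cy"],np.round(w["T"],3).tolist())
p=w["pixels"];cv2.imwrite("pics/w1.png",cv2.resize(p[:,:,::-1],(800,600)))
hsv=cv2.cvtColor(p,cv2.COLOR_RGB2HSV).astype(int);H,S,V=hsv[...,0],hsv[...,1],hsv[...,2]
for nm,m in(("red",((H<6)|(H>174))&(S>170)&(V>70)),("yel",(H>18)&(H<34)&(S>130)&(V>90))):
    k,l,st,c=cv2.connectedComponentsWithStats(m.astype(np.uint8))
    for i in range(1,k):
        if st[i,4]>40:print(nm,st[i],c[i].round(1),cv2.minAreaRect(np.argwhere(l==i)[:,::-1].astype(np.float32)))
E
```

```text
1.15 [411.97621679 355.51187601 132.7513181 ] [6.89942780e-01 4.30702575e-01 1.87191123e+00 3.47539902e-04
 8.39069724e-01 9.70211917e-02]
325.19226210127806 276.48607665207925 205.6533027446636 [[0.829, 0.535, 0.161, 368.813], [0.559, -0.794, -0.238, 422.523], [0.0, 0.287, -0.958, 295.779], [0.0, 0.0, 0.0, 1.0]]
red [277 195  12  31 348] [282.5 209.6] ((282.5, 210.0), (30.0, 11.0), 90.0)
yel [ 266  148   31   74 1399] [281.9 178.6] ((281.0, 184.5), (73.0, 30.0), 90.0)
yel [104 305  13  42 151] [107.3 327.5] ((108.3226547241211, 326.03814697265625), (41.72629928588867, 9.411947250366211), 81.67434692382812)
yel [439 304  11  43 153] [445.8 326.4] ((445.21783447265625, 325.32177734375), (8.457816123962402, 42.1895751953125), 5.710592269897461)
```

View pics/w1.png

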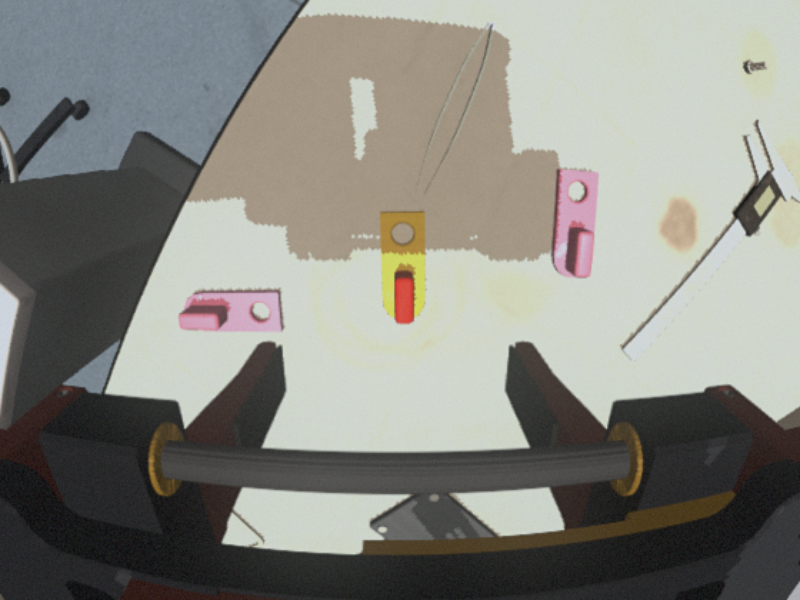

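Wrist view: the tag is aligned with the fingers, hole at (281,163) and rib at (282,210) native. The pink look-alikes stand clear on either side.

```bash
python3 - <<'E'
from h import *
import pickle
w=pickle.load(open("w.pkl","rb"));p=w["pixels"]
h=wonz(w,281.5,163,6);print("hole",h.round(1))
e0=wonz(w,281.5,148,6);e1=wonz(w,281.5,226,27);print("hole end",e0.round(1),"red",wonz(w,282.5,195,27).round(1),e1.round(1))
for v in(-0,):
  d=h-e1;print(np.degrees(np.arctan2(*(d[:2][::-1]))))
# hole in V channel
for a in (121,122,124,126):
  u=np.array([np.cos(np.radians(a)),np.sin(np.radians(a)),0]);print(a,(h-38*u).round(1),rel((h-38*u)*[1,1,0]+[0,0,5],down(a)))
E
```

```text
hole [398.8 386.2   6. ]
hole end [391.2 397.5   6. ] red [412.9 366.4  27. ] [428.1 342.6  27. ]
123.86475502377664
121 [418.4 353.6   6. ] (array([-0.0188,  0.0138,  0.4264]), array([ 0.0002, -0.0002,  0.0351]))
122 [418.9 354.    6. ] (array([-0.0189,  0.016 ,  0.4264]), array([ 0.0002, -0.0002,  0.0235]))
124 [420.1 354.7   6. ] (array([-0.019 ,  0.0204,  0.4264]), array([ 0.0002, -0.0002,  0.0002]))
126 [421.1 355.5   6. ] (array([-0.0189,  0.0249,  0.4264]), array([ 0.0002, -0.0002, -0.023 ]))
```

Request:
step_arm(
  deltas=[
    [[-0.019,0.02,0.12],[0,0,0],1],
    [[-0.019,0.02,0.25],[0,0,0],1],
    [[-0.019,0.02,0.34],[0,0,0],1],
    [[-0.019,0.02,0.39],[0,0,0],1],
    [[-0.019,0.02,0.416],[0,0,0],1],
    [[-0.019,0.02,0.416],[0,0,0],1],
    [[-0.019,0.02,0.416],[0,0,0],-1],
    [[-0.019,0.02,0.416],[0,0,0],-1],
    [[-0.019,0.02,0.416],[0,0,0],-1],
    [[-0.019,0.02,0.416],[0,0,0],-1],
    [[-0.019,0.02,0.416],[0,0,0],-1],
    [[-0.019,0.02,0.416],[0,0,0],-1],
    [[-0.019,0.02,0.416],[0,0,0],-1],
    [[-0.019,0.02,0.416],[0,0,0],-1],
    [[-0.019,0.02,0.416],[0,0,0],-1],
    [[-0.019,0.02,0.416],[0,0,0],-1],
  ],
)

```text
t: 2.53
ee_pos: [420.4, 353.7, 7.8]
orientation: [-1.476, -2.773, 0.0]
ft_force: [0.6, 0.5, -0.4]
width: 24.9
grasp_force: 0.0
```

Request:
step_arm(
  deltas=[
    [[0,0,0],[0,0,0],-1],
    [[0,0,0],[0,0,0],-1],
    [[0,0,0],[0,0,0],-1],
    [[0,0,0],[0,0,0],-1],
    [[0,0,0],[0,0,0],-1],
    [[0,0,0],[0,0,0],-1],
    [[0,0,-0.1],[0,0,0],-1],
    [[0,0,-0.2],[0,0,0],-1],
    [[0,0,-0.3],[0,0,0],-1],
    [[0,0,-0.4],[0,0,0],-1],
    [[0,0,-0.4],[0,0,0],-1],
    [[0,0,-0.4],[0,0,0],-1],
  ],
)

```text
t: 3.53
ee_pos: [421.3, 354.5, 129.5]
orientation: [1.475, 2.772, 0.006]
ft_force: [-0.6, 1.0, -1.0]
width: 11.9
grasp_force: 30.0
```

```bash
python3 - <<'E'
from h import *
import pickle
w=pickle.load(open("w.pkl","rb"))
s=get_obs();print(s["t"],s["ee_pos"],s["width"],s["grasp_force"])
D={n:get_image(n) for n in("top","side","wrist")};pickle.dump(D,open("d2.pkl","wb"))
a=D["wrist"]["pixels"][100:250,180:380,::-1];t=D["top"]["pixels"][165:240,215:315,::-1];b=D["side"]["pixels"][195:285,220:340,::-1]
rs=lambda x,h,w:cv2.resize(x,(w,h),interpolation=cv2.INTER_CUBIC)
cv2.imwrite("pics/c2.png",np.vstack([np.hstack([rs(a,300,400),rs(t,300,400)]),np.hstack([rs(b,300,400),np.zeros((300,400,3),np.uint8)])]))
E
```

```text
3.5333 [421.32243755 354.51146922 129.47233328] 11.896592099374201 29.998803734779358
```

View pics/c2.png

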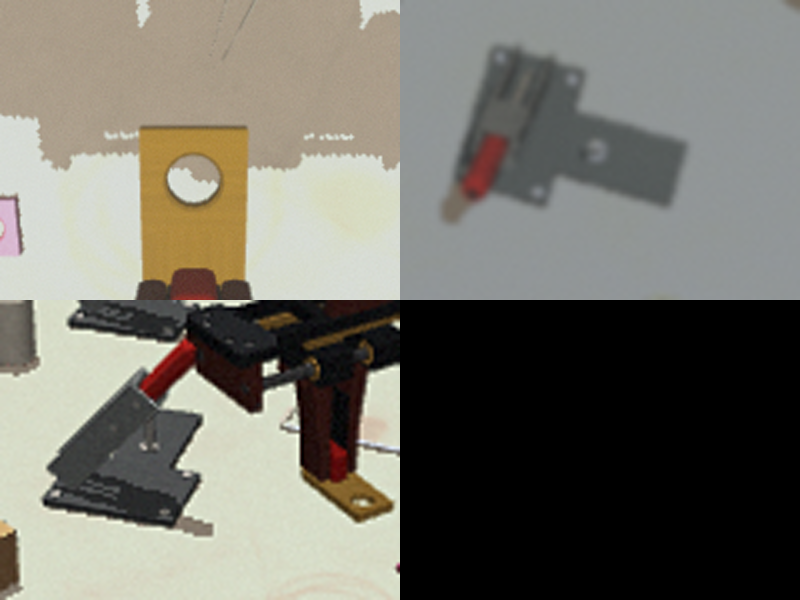

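The tag is held level, with its hole on the wrist image's axis at native (276.5,189.5). The post appears at top native (263.8,203). Next I'll move it high over the stand, then look down at the post from nearby.

```bash
python3 - <<'E'
from h import *
import pickle
D=pickle.load(open("d2.pkl","rb"));w=D["wrist"];s=get_obs()
h=wonz(w,276.5,189.5,s["ee_pos"][2]-8+6);print("hole in tool",R.from_rotvec(s["orientation"]).inv().apply(h-s["ee_pos"]).round(1))
print(onz(D["top"],263.75,203,48),onz(D["top"],263.75,203,30))
print(rel([530,29.5,210],down(77.3)),rel([530,29.5,110],down(77.3)))
E
```

```text
hole in tool [38.9  2.   2. ]
[549.737202   128.80435549  48.        ] [551.34504155 129.2462873   30.        ]
(array([-1.1002, -0.2983, -0.2772]), array([-0.0014,  0.0008,  0.5431])) (array([-1.1001, -0.2975,  0.0561]), array([-0.0014,  0.0008,  0.5431]))
```

Request:
step_arm(
  deltas=[
    [[0,0,-0.1],[0,0,0],-1],
    [[0,0,-0.2],[0,0,0],-1],
    [[-0.1,-0.03,-0.28],[0,0,0.08],-1],
    [[-0.2,-0.06,-0.28],[0,0,0.16],-1],
    [[-0.33,-0.09,-0.28],[0,0,0.24],-1],
    [[-0.46,-0.13,-0.28],[0,0,0.32],-1],
    [[-0.59,-0.17,-0.28],[0,0,0.4],-1],
    [[-0.72,-0.21,-0.28],[0,0,0.48],-1],
    [[-0.85,-0.25,-0.28],[0,0,0.543],-1],
    [[-0.95,-0.28,-0.28],[0,0,0.543],-1],
    [[-1,-0.3,-0.28],[0,0,0.543],-1],
    [[-1,-0.3,-0.28],[0,0,0.543],-1],
    [[-1,-0.3,-0.28],[0,0,0.543],-1],
    [[-1,-0.3,-0.28],[0,0,0.543],-1],
  ],
)

```text
t: 4.85
ee_pos: [512.7, 55.2, 210.8]
orientation: [-2.452, -1.961, 0.003]
ft_force: [-0.7, -0.1, -1.1]
width: 11.8
grasp_force: 30.0
```

```bash
python3 -c "
from h import *
s=get_obs();print(s['ee_pos'],s['qpos'].round(2))
print(rel([530,29.5,105],down(77.3)))"
```

```text
[512.67480948  55.22073385 210.78717201] [0.08 0.28 1.88 0.   0.99 0.31]
(array([-0.0708,  0.076 ,  0.3525]), array([-0.0015,  0.0003,  0.0001]))
```

Request:
step_arm(
  deltas=[
    [[-0.07,0.075,0.05],[0,0,0],-1],
    [[-0.07,0.075,0.15],[0,0,0],-1],
    [[-0.07,0.075,0.25],[0,0,0],-1],
    [[-0.07,0.075,0.35],[0,0,0],-1],
    [[-0.07,0.075,0.35],[0,0,0],-1],
    [[-0.07,0.075,0.35],[0,0,0],-1],
    [[-0.07,0.075,0.35],[0,0,0],-1],
  ],
)

```text
t: 5.43
ee_pos: [531.4, 30.2, 107.9]
orientation: [2.452, 1.964, 0.001]
ft_force: [0.8, 0.0, -0.2]
width: 12.1
grasp_force: 30.0
```

```bash
python3 - <<'E'
from h import *
import pickle
w=get_image("wrist");s=get_obs();w["obs"]=s;pickle.dump(w,open("w3.pkl","wb"));print(s["ee_pos"])
cv2.imwrite("pics/w3.png",cv2.resize(w["pixels"][60:300,120:440,::-1],(800,600),interpolation=cv2.INTER_CUBIC))
E
```

```text
[531.89967416  30.02692125 108.47980732]
```

View pics/w3.png

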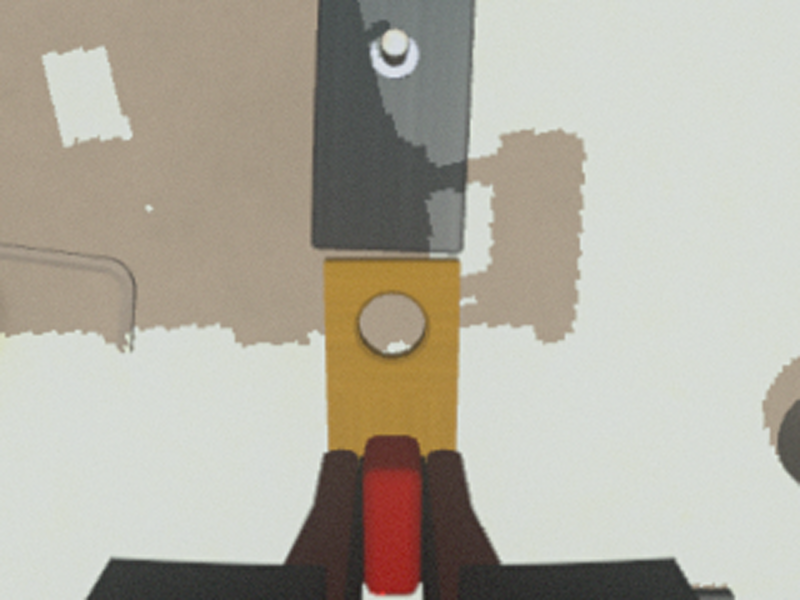

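The wrist crop shows the post tip at (394,42), its base ring at about (394,53), and the tag hole at (392,324). The tongue runs nearly parallel to the tag.

```bash
python3 - <<'E'
from h import *
import pickle
w=pickle.load(open("w3.pkl","rb"));s=w["obs"];f=lambda x,y:(120+x*.4,60+y*.4)
tip=wonz(w,*f(394,42),46);base=wonz(w,*f(394,54),8);z=s["ee_pos"][2]-2;h=wonz(w,*f(392,324),z)
print("tip",tip.round(1),"base",base.round(1),"hole",h.round(1))
Ri=R.from_rotvec(s["orientation"]).inv()
print("delta tool",Ri.apply(tip-h).round(1),Ri.apply(base-h).round(1))
c=[wonz(w,*f(*p),8) for p in((312,246),(317,20),(463,250),(473,20))]
for a,b in((0,1),(2,3)):d=(c[b]-c[a]);print(np.degrees(np.arctan2(d[1],d[0])))
E
```

```text
tip [555.6 131.7  46. ] base [555.8 131.8   8. ] hole [540.9  69.1 106.5]
delta tool [64.2  0.5 60.5] [64.3  0.5 98.5]
75.6044187485288
75.49498284168102
```

Request:
step_arm(
  deltas=[
    [[0.08,0,0],[0,0,0],-1],
    [[0.16,0,0],[0,0,0],-1],
    [[0.214,0,0.02],[0,0,0],-1],
    [[0.214,0,0.08],[0,0,0],-1],
    [[0.214,0,0.13],[0,0,0],-1],
    [[0.214,0,0.15],[0,0,0],-1],
    [[0.214,0,0.15],[0,0,0],-1],
    [[0.214,0,0.15],[0,0,0],-1],
  ],
)

```text
t: 6.15
ee_pos: [545.6, 92.0, 63.0]
orientation: [2.453, 1.962, 0.002]
ft_force: [-0.4, 0.0, -0.0]
width: 12.0
grasp_force: 30.0
```

```bash
python3 - <<'E'
from h import *
import pickle
w=get_image("wrist");s=get_obs();w["obs"]=s;pickle.dump(w,open("w4.pkl","wb"));print(s["ee_pos"],s["ft_force"])
cv2.imwrite("pics/w4.png",cv2.resize(w["pixels"][150:240,216:336,::-1],(800,600),interpolation=cv2.INTER_CUBIC))
E
```

```text
[545.78342101  91.93224199  63.22224245] [ 0.04070088 -0.61922871 -0.68877707]
```

View pics/w4.png

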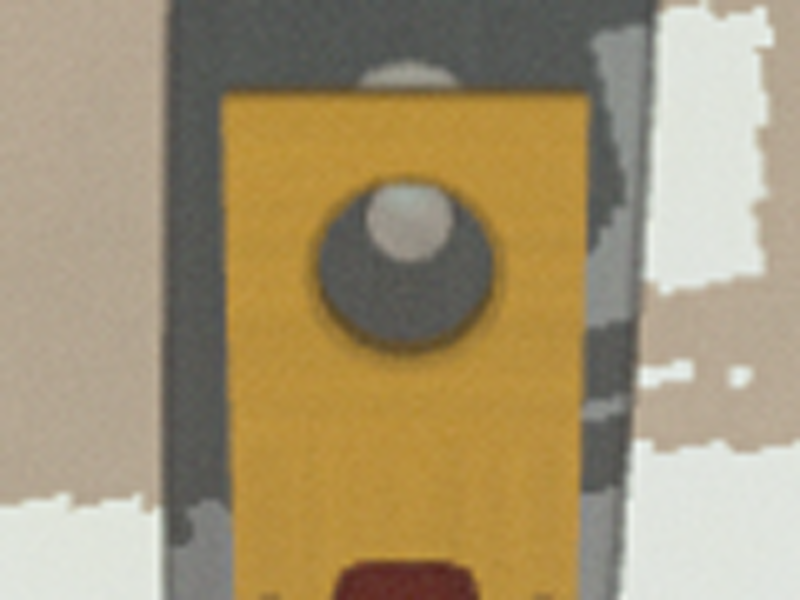

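The post tip, at crop (408,217), shows inside the hole at (407,265). That offset is about what parallax predicts, so I'll lower it.

Request:
step_arm(
  deltas=[
    [[0.002,0,0.02],[0,0,0],-1],
    [[0.002,0,0.04],[0,0,0],-1],
    [[0.002,0,0.06],[0,0,0],-1],
    [[0.002,0,0.08],[0,0,0],-1],
    [[0.002,0,0.1],[0,0,0],-1],
    [[0.002,0,0.12],[0,0,0],-1],
    [[0.002,0,0.135],[0,0,0],-1],
    [[0.002,0,0.145],[0,0,0],-1],
    [[0.002,0,0.151],[0,0,0],-1],
    [[0.002,0,0.155],[0,0,0],-1],
    [[0.002,0,0.157],[0,0,0],-1],
    [[0.002,0,0.157],[0,0,0],-1],
  ],
)

```text
t: 7.2
ee_pos: [544.7, 92.5, 15.8]
orientation: [-2.453, -1.962, 0.001]
ft_force: [-4.2, -0.8, 11.7]
width: 11.8
grasp_force: 30.0
```

Request:
step_arm(
  deltas=[
    [[0,0,0],[0,0,0],0.2],
    [[0,0,0],[0,0,0],0.2],
    [[0,0,0],[0,0,0],0.2],
    [[0,0,0],[0,0,0],0.2],
    [[0,0,0],[0,0,0],0.2],
    [[0,0,0],[0,0,0],0.2],
    [[0,0,-0.03],[0,0,0],0.2],
    [[0,0,-0.1],[0,0,0],0.2],
    [[0,0,-0.2],[0,0,0],0.2],
    [[0,0,-0.33],[0,0,0],0.2],
    [[0,0,-0.46],[0,0,0],0.2],
    [[0,0,-0.6],[0,0,0],0.2],
    [[0,0,-0.65],[0,0,0],0.2],
    [[0,0,-0.65],[0,0,0],0.2],
    [[0,0,-0.65],[0,0,0],0.2],
  ],
)

```text
t: 8.45
ee_pos: [545.4, 92.5, 211.2]
orientation: [2.452, 1.961, 0.004]
ft_force: [-0.6, 0.4, -1.2]
width: 52.7
grasp_force: 0.0
```

```bash
python3 - <<'E'
from h import *
import pickle
s=get_obs();print(s["ee_pos"],s["qpos"].round(2),s["width"])
D={n:get_image(n) for n in("top","side","wrist")};D["obs"]=s;pickle.dump(D,open("d5.pkl","wb"))
rs=lambda x,h,w:cv2.resize(x,(w,h),interpolation=cv2.INTER_CUBIC)
cv2.imwrite("pics/c5.png",np.vstack([rs(D["wrist"]["pixels"][0:225,100:400,::-1],300,400),rs(D["side"]["pixels"][195:285,220:340,::-1],300,400)]))
E
```

```text
[545.40370074  92.53777862 211.17926376] [ 0.15  0.33  1.8  -0.    1.01  0.37] 52.70540179764437
```

View pics/c5.png

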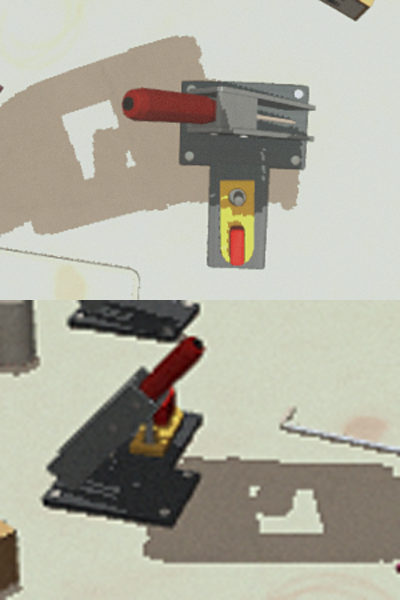

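The tag lies flat on the foot plate round the post. The wrist view shows the red handle with its butt at crop (128,103) and its sleeve end at (216,105).

```bash
python3 - <<'E'
from h import *
import pickle
D=pickle.load(open("d5.pkl","rb"));w=D["wrist"]
def red(p,box):
    hsv=cv2.cvtColor(p,cv2.COLOR_RGB2HSV).astype(int);H,S,V=hsv[...,0],hsv[...,1],hsv[...,2]
    m=(((H<7)|(H>173))&(S>130)&(V>35)).astype(np.uint8);M=np.zeros_like(m);a,b,c,d=box;M[c:d,a:b]=m[c:d,a:b]
    k,l,st,c=cv2.connectedComponentsWithStats(M);i=1+np.argmax(st[1:,4]);return l==i
m=red(w["pixels"],(180,275,60,95));us=np.where(m.any(0))[0]
ww=[]
for u in us[::6].tolist()+[us[-1]]:
    v=np.where(m[:,u])[0];ww.append((u,v.min(),v.max()))
print(ww)
ms=red(D["side"]["pixels"],(255,285,195,235));pp=np.argwhere(ms)[:,::-1].astype(np.float32);print(cv2.minAreaRect(pp),len(pp),pp.min(0),pp.max(0))
psi=np.radians(-14.5);ex=np.array([np.cos(psi),np.sin(psi),0]);ey=np.array([-np.sin(psi),np.cos(psi),0])
post=np.array([555.7,131.7,0]);O=post+38*ey;ax0=O+25*ey
# wrist rays intersect vertical plane through the axis -> and also the plane normal check
u_=np.array([-np.sin(np.radians(40)),0,np.cos(np.radians(40))])
for u,a,b in ww:
    o,d=wray(w,u,(a+b)/2);k=np.dot(ax0-o,ey)/np.dot(d,ey);p=o+k*d-O;print(u,"stand xyz",(p@ex).round(1),(p@ey).round(1),p[2].round(1))
print("O",O)
# project predicted model in images : mouth/handle point/butt
mouthx=None
for n in("top","side"):
    pass
E
```

```text
[(193, np.int64(72), np.int64(85)), (199, np.int64(68), np.int64(87)), (205, np.int64(67), np.int64(89)), (211, np.int64(67), np.int64(89)), (217, np.int64(68), np.int64(89)), (223, np.int64(69), np.int64(89)), (229, np.int64(69), np.int64(90)), (235, np.int64(70), np.int64(90)), (241, np.int64(71), np.int64(90)), (247, np.int64(71), np.int64(91)), (253, np.int64(72), np.int64(91)), (259, np.int64(75), np.int64(88)), (np.int64(261), np.int64(78), np.int64(80))]
((269.800048828125, 217.4000244140625), (11.627553939819336, 27.72724151611328), 26.56505012512207) 181 [262. 206.] [280. 232.]
193 stand xyz -64.3 25.0 138.0
199 stand xyz -58.4 25.0 143.8
205 stand xyz -55.1 25.0 139.0
211 stand xyz -51.0 25.0 138.0
217 stand xyz -47.4 25.0 133.4
223 stand xyz -43.7 25.0 128.9
229 stand xyz -39.9 25.0 124.5
235 stand xyz -35.9 25.0 120.1
241 stand xyz -31.7 25.0 115.9
247 stand xyz -27.4 25.0 111.7
253 stand xyz -23.0 25.0 107.8
259 stand xyz -18.1 25.0 108.6
261 stand xyz -15.5 25.0 130.1
O [565.21444015 168.48961033   0.        ]
```

```bash
cat >> h.py <<'E'
psi=np.radians(-14.5);ex=np.array([np.cos(psi),np.sin(psi),0]);ey=np.array([-np.sin(psi),np.cos(psi),0]);O=np.array([565.2,168.5,0])
E
python3 -c "
from h import *
t=O-40*ex+25*ey;print(t)
print(rel(t+[0,0,210],down(165.5)))"
```

```text
[532.73359449 202.71889117   0.        ]
(array([ 0.3509, -0.1171, -0.0057]), array([-1.9000e-03, -8.0000e-04, -1.0262e+00]))
```

Request:
step_arm(
  deltas=[
    [[0.04,-0.01,0],[0,0,-0.08],0.2],
    [[0.08,-0.02,0],[0,0,-0.16],0.2],
    [[0.12,-0.03,0],[0,0,-0.24],0.2],
    [[0.16,-0.04,0],[0,0,-0.32],0.2],
    [[0.2,-0.06,0],[0,0,-0.4],0.2],
    [[0.24,-0.08,0],[0,0,-0.48],0.2],
    [[0.28,-0.09,0],[0,0,-0.56],0.2],
    [[0.32,-0.1,0],[0,0,-0.64],0.2],
    [[0.35,-0.117,0],[0,0,-0.72],0.2],
    [[0.35,-0.117,0],[0,0,-0.8],0.2],
    [[0.35,-0.117,0],[0,0,-0.88],0.2],
    [[0.35,-0.117,0],[0,0,-0.96],0.2],
    [[0.35,-0.117,0],[0,0,-1],0.2],
    [[0.35,-0.117,0],[0,0,-1],0.2],
    [[0.35,-0.117,0],[0,0,-1],0.2],
  ],
)

```text
t: 9.85
ee_pos: [533.1, 202.4, 208.3]
orientation: [-0.46, -3.105, 0.002]
ft_force: [-0.5, 0.8, -0.3]
width: 52.4
grasp_force: 0.0
```

```bash
python3 -c "
from h import *
t=O-40*ex+25*ey
print(get_obs()['qpos'].round(2),rel(t+[0,0,106],down(165.5)))
w=get_image('wrist');cv2.imwrite('pics/w6.png',w['pixels'][100:420,80:480,::-1])"
```

```text
[ 0.34  0.36  1.76  0.    1.02 -0.93] (array([0.0007, 0.0012, 0.341 ]), array([-0.0011, -0.0015, -0.0275]))
```

View pics/w6.png

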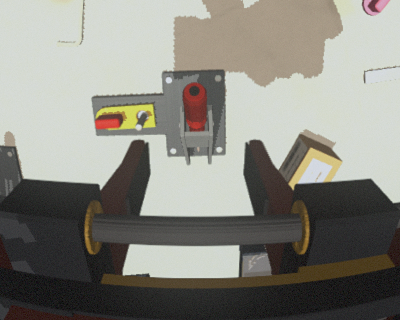

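The red handle at crop (195,110) is midway between the fingers (147 to 248). Descending to grip it.

Request:
step_arm(
  deltas=[
    [[0,0.001,0.1],[0,0,-0.027],0.2],
    [[0,0.001,0.2],[0,0,-0.027],0.2],
    [[0,0.001,0.29],[0,0,-0.027],0.2],
    [[0,0.001,0.34],[0,0,-0.027],0.2],
    [[0,0.001,0.34],[0,0,-0.027],0.2],
    [[0,0.001,0.34],[0,0,-0.027],-1],
    [[0,0.001,0.34],[0,0,-0.027],-1],
    [[0,0.001,0.34],[0,0,-0.027],-1],
    [[0,0.001,0.34],[0,0,-0.027],-1],
    [[0,0.001,0.34],[0,0,-0.027],-1],
    [[0,0.001,0.34],[0,0,-0.027],-1],
    [[0,0.001,0.34],[0,0,-0.027],-1],
    [[0,0.001,0.34],[0,0,-0.027],-1],
    [[0,0.001,0.34],[0,0,-0.027],-1],
    [[0,0.001,0.34],[0,0,-0.027],-1],
  ],
)

```text
t: 11.15
ee_pos: [534.3, 202.5, 108.4]
orientation: [0.394, 3.116, -0.001]
ft_force: [-0.4, -5.0, 5.0]
width: 18.0
grasp_force: 29.9
```

```bash
python3 -c "
from h import *
s=get_obs();u=-np.sin(np.radians(40))*ex+np.cos(np.radians(40))*np.array([0,0,1])
print(s['ee_pos'],s['width'],s['grasp_force'],s['ft_force'])
for L in(30,130):print(rel(s['ee_pos']+L*u))"
```

```text
[534.27185311 202.47352566 108.38011187] 17.95095770799898 29.9162158370018 [-0.35040042 -4.99193897  4.98365082]
(array([ 0.0642,  0.0001, -0.0767]), array([0., 0., 0.]))
(array([ 2.783e-01,  2.000e-04, -3.322e-01]), array([0., 0., 0.]))
```

Gripped at 18 mm. Now I'll draw it out along the sleeve axis.

Request:
step_arm(
  deltas=[
    [[0.01,0,-0.012],[0,0,0],-1],
    [[0.032,0,-0.038],[0,0,0],-1],
    [[0.064,0,-0.077],[0,0,0],-1],
    [[0.064,0,-0.077],[0,0,0],-1],
  ],
)

```text
t: 11.48
ee_pos: [515.1, 208.3, 132.3]
orientation: [0.394, 3.116, 0.002]
ft_force: [-0.5, -0.7, -1.4]
width: 17.7
grasp_force: 29.9
```

Request:
step_arm(
  deltas=[
    [[0.032,0,-0.038],[0,0,0],-1],
    [[0.064,0,-0.077],[0,0,0],-1],
    [[0.096,0,-0.115],[0,0,0],-1],
    [[0.129,0,-0.153],[0,0,0],-1],
    [[0.161,0,-0.192],[0,0,0],-1],
    [[0.193,0,-0.23],[0,0,0],-1],
    [[0.225,0,-0.268],[0,0,0],-1],
    [[0.225,0,-0.268],[0,0,0],-1],
    [[0.225,0,-0.4],[0,0,0],-1],
    [[0.225,0,-0.5],[0,0,0],-1],
    [[0.225,0,-0.6],[0,0,0],-1],
    [[0.225,0,-0.6],[0,0,0],-1],
  ],
)

```text
t: 12.48
ee_pos: [453.1, 225.9, 315.9]
orientation: [0.393, 3.109, 0.008]
ft_force: [0.4, -0.9, 0.4]
width: 18.1
grasp_force: 29.9
```

```bash
python3 - <<'E'
from h import *
s=get_obs();print(s["ee_pos"],s["qpos"].round(2),s["width"],s["ft_force"])
a=np.radians(50)
# level: tool z from down to forward(+ex) by 50
R0=R.from_rotvec(s["orientation"]);Rt=R.from_rotvec(-a*ey)*R0;print(Rt.as_matrix()[:,2])
gp=s["ee_pos"]-19*R0.as_matrix()[:,2]
g2=gp+np.array([60,0,30]);print(rel(g2+19*Rt.as_matrix()[:,2],Rt))
v=get_image("side");cv2.imwrite("pics/s7.png",v["pixels"][100:340,180:500,::-1])
E
```

```text
[453.1488401  225.93488085 315.87505888] [ 0.44  0.14  1.8   0.    1.2  -0.88] 18.083639668162323 [ 0.36847392 -0.93736473  0.40181261]
[ 0.74742477 -0.18695349 -0.63749871]
(array([-0.2429,  0.0505, -0.121 ]), array([ 0.0008, -0.5818, -0.0036]))
```

View pics/s7.png

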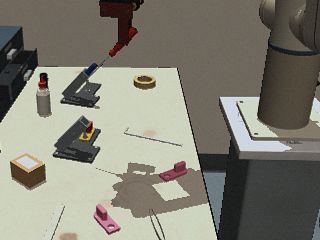

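The driver is out and the tag stays on its post. Now I'll turn it level.

Request:
step_arm(
  deltas=[
    [[-0.02,0,-0.01],[0,-0.05,0],-1],
    [[-0.04,0.01,-0.02],[0,-0.1,0],-1],
    [[-0.07,0.015,-0.03],[0,-0.16,0],-1],
    [[-0.1,0.02,-0.05],[0,-0.22,0],-1],
    [[-0.12,0.025,-0.06],[0,-0.28,0],-1],
    [[-0.15,0.03,-0.07],[0,-0.34,0],-1],
    [[-0.17,0.035,-0.08],[0,-0.4,0],-1],
    [[-0.2,0.04,-0.1],[0,-0.46,0],-1],
    [[-0.22,0.045,-0.11],[0,-0.52,0],-1],
    [[-0.24,0.05,-0.12],[0,-0.56,0],-1],
    [[-0.24,0.05,-0.12],[0,-0.582,0],-1],
    [[-0.24,0.05,-0.12],[0,-0.582,0],-1],
    [[-0.24,0.05,-0.12],[0,-0.582,0],-1],
    [[-0.24,0.05,-0.12],[0,-0.582,0],-1],
    [[-0.24,0.05,-0.12],[0,-0.582,0],-1],
    [[-0.24,0.05,-0.12],[0,-0.582,0],-1],
  ],
)

```text
t: 13.87
ee_pos: [523.7, 221.0, 347.0]
orientation: [0.286, 2.254, -0.133]
ft_force: [-0.5, 0.1, -1.0]
width: 17.9
grasp_force: 29.9
```

```bash
python3 - <<'E'
from h import *
s=get_obs();Rm=R.from_rotvec(s["orientation"]).as_matrix();print(s["ee_pos"],s["qpos"].round(2),s["qvel"].round(3),Rm[:,2])
v=get_image("side");p=v["pixels"]
g=s["ee_pos"]-19*Rm[:,2];print(g)
for L in(-22,33,63,138):print(L,proj(v,g+L*ex).round(1))
c=proj(v,g+50*ex).astype(int);x0=max(c[0]-60,0);y0=max(c[1]-45,0);print(x0,y0)
cv2.imwrite("pics/s8.png",cv2.resize(p[y0:y0+90,x0:x0+120,::-1],(800,600),interpolation=cv2.INTER_CUBIC))
E
```

```text
[523.71325241 221.02515583 347.01306296] [ 0.73  0.07  2.07 -1.12  0.79  0.16] [ 0.002 -0.003  0.002 -0.002 -0.001  0.007] [ 0.74182462 -0.19088932 -0.64285108]
[509.61858466 224.65205283 359.22723339]
-22 [287.9 123.8]
33 [263.9 121.7]
63 [251.1 120.6]
138 [219.9 117.9]
196 76
```

View pics/s8.png

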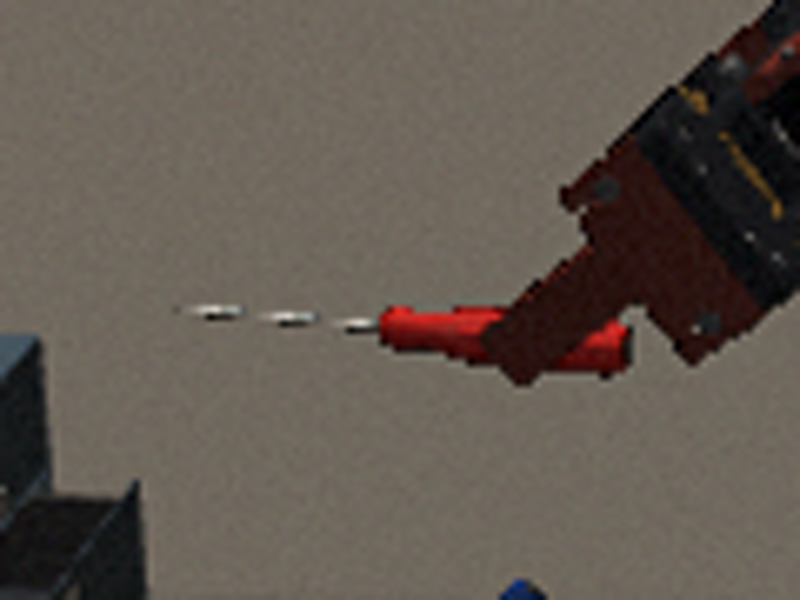

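The driver is level: the seen slope matches the predicted level line within about 1°, with the tip at crop (178,310) and the butt at (628,345). It sits at z ≈ 359 mm, touching nothing else. Handing in.

```bash
python3 -c "
from workcell import *
print(close_job())"
```

```text
the job is handed in; nothing more can be done
None
```

The job is handed in at about 14 s: the brass tag lies flat on the foot plate round the red stand's post, and the red screwdriver is held level (within about 1°) in the gripper, about 36 cm above the bench.

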